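# Load the photometer and hold its filter selector on the third stop

### The arm

A 6-joint arm with a two-finger parallel gripper is mounted at the origin on a cart in front of the work surface, level with it; the furniture and walls round the work are solid. World frame = base frame: x ahead of the robot, y to its left, z up, the work surface at z = 0. Lengths are in m, angles in rad, forces in N, time in s.
With the tool pointing down it reaches from about 0.35 to 0.875 m from the base axis. Payload 15.5 kg.
Tool frame: the origin (TCP) lies midway between the tips of the shut fingers; the grasp point (between the pads) lies 19 mm behind it; z points along the fingers, y is the line along which they close (so a half turn about z gives the same grasp; the last joint's range is limited). The gripper opens to 85 mm and grips with 20 to 120 N. Pads are 22 mm wide; open, the fingers measure 114 mm over their backs; the gripper's body (76 mm by 85 mm) begins 54 mm behind the grasp point. The pads swing forward as they close: fully open they stand 13 mm farther back than shut.
Start: joints at [1.06, 0.494, 1.345, -0, 1.302, -0.096], TCP at [0.252, 0.572, 0.231] pointing down, gripper open.
Joint ranges: [-2.91, 2.91], [-0.82, 2.16], [0.22, 2.67], [-1.22, 4.37], [0.12, 2.79], [-3.08, 3.08]. Speed limits (rad/s): [1.89, 1.89, 2.57, 3.01, 3.01, 3.01].

### API

Orientations are given as a rotation vector (axis times angle).
In Python, from rig import arm gives the robot as it stands.
- The arm moves only by the tool carry_out, never from a script. Its arguments are lists of equal length, an entry for each row: "translation": the shift along the world's x, y, z in m, a list of three; "twist": the turn, a rotation vector about the world's x, y, z in rad, a list of three; "hand": the finger opening in m, from 0 to 0.0854. A call has 1 to 12 rows; each row shifts and turns the commanded pose from where the row before left it; what a row does not reach is not made up. A row lasts 1/8 s, in which the tool goes at most 62.5 mm and 10.7 degrees, less where a joint would pass 70% of its speed; a pose out of reach is approached as far as the arm can. A call with a gripper value outside its range is refused whole. The fingers move at their own pace and stop on an object; "squeeze" is the grip in N (left out, the last holds). Time passes only in rows, so rows that do not move let the fingers close. It gives the time, the measured TCP pose, the force, the opening and the grip force at its end, in the units of the state.
- arm.state(): the state, without advancing time (a new reading comes with each control period).
- arm.camera(name): name is "side" or "top"; returns the picture (420x560x3 uint8, blue, green, red); there is no depth.
- arm.get_calibration(name): a dict with "intrinsics" (3x3 intrinsics, pixels), "eye" and "rotation" of the camera in the world. Camera axes: x right, y up, looking along -z (the intrinsics and any distortion apply to the point x, -y, -z); pixel columns grow to the right and rows downward; lengths in m; the calibration is good to about 2 mm. A picture is of the moment at which its call begins. get_calibration takes no time and is no camera call.
- arm.close_job(): hands the job in; it is judged then, once.
The state is a dict: "t": time; "qpos": joint angles; "qd": joint speeds; "tau": joint torques, N m; "eef_pos": TCP position; "eef_rot": TCP orientation; "wrist_force": force on the tool from outside, world axes, zero at the start; "wrist_torque": the same for the moment, N m; "opening": finger opening in m; "gripper_force": force on a finger pad.
Only numpy, scipy, OpenCV 4.12 (cv2) and the standard library are available. Lean on these libraries where they do the work, as an engineer would, in place of code of your own. Each camera call takes 0.05 s, during which the arm holds its last target. There are 200 camera calls.

### The job

Take a reading of the short sample: stand the shortest of the three capped vials upright in the round well of the photometer's open drawer, let go of it and slide the drawer fully shut, leaving the two taller vials standing where they are. Only when the drawer is shut, grip the selector knob on top of the photometer and turn it clockwise (seen from above) from its rest position, feeling one click per filter, to the third stop. Finish while holding the knob there: it springs back to rest if it is let go.

Things in the scene. Friction and masses are not known exactly. Their poses are not given: they have to be found in the camera images.
- short_vial_mid (a point): the sample to load: the shortest of three capped plastic vials standing on the open worktop to the right of the photometer, 70 mm high, about 30 g; body 24 mm in diameter, from 54 mm up a cap 26 mm in diameter. The point is its centre, 35 mm above its foot; z runs up its axis. Grip it by the cap, so that the fingers stay clear of the well's rim.
- middle_vial_mid (a point): a taller vial of the same make, 78 mm high, to be left alone; the point is its centre, 39 mm above its foot. The three vials may have changed places.
- tall_vial_mid (a point): the tallest vial, 84 mm high, to be left alone; the point is its centre, 42 mm above its foot.
- photometer: bench photometer turned with its front to the right, a fixed box 155 mm deep (x), 150 wide (y), 112 high; a read-out hood at the back of its top is up to 132 mm high. Origin at its foot, 85 mm behind its front face, mid-width; x points from front to back, z up. The bay of the drawer is 94 mm high: too low for the taller vials.
- drawer (a joint): opening of the sample drawer in m along the photometer's -x: 0 fully shut, 0.085 fully open; it starts 0.065 to 0.075 open and slides with about 1.2 N of friction.
- well (a point): centre of the floor of the round well in the drawer, 19 mm above the worktop; moves with the drawer, axes as the photometer's. Well: 29 mm inner diameter, rim 19 mm above this point, wall 4.5 mm; its centre 28 mm behind the drawer's front plate (96 mm wide, top 96 mm above the worktop). A seated vial has its centre 35 mm above this point.
- drawer_handle (a point): middle of the front edge of the black ledge pull on the drawer's front, 72 mm above the worktop; the ledge is 60 mm wide along the photometer's y, 12 mm thick and sticks out 12 mm from the front plate. Pushing it along the photometer's +x shuts the drawer.
- knob_grip (a point): on the vertical axis of the selector knob on the photometer's top, 143 mm above the worktop: the height to grip, 7 mm below the top of its bar (14 mm thick, 46 long) and 21 mm above its skirt (50 mm wide). The point turns with the knob; at rest its axes are the photometer's and the bar lies 0.873 rad anticlockwise (from above) of the photometer's x axis, its white-lined half to the back.
- selector (a joint): knob angle in rad, clockwise from above: 0 at rest, click stops (lines on its plate) at 0.436, 0.873, 1.309, 1.745, end at 1.775. A spring of 0.09 N m at rest, 0.115 at the third stop, turns it back when let go. A sprung ball between round teeth adds up to 0.08 N m just past a stop, none half-way to the next, then helps by up to 0.08 N m until that stop: there the torque jumps up.

How it is judged:
By the outcome, as a careful person would: the job done as asked, in the order asked, and still so for the second after the job is handed in, while the arm keeps its last pose, push and grip.
It also fails if it takes over 72 s, if anything falls off the work surface, if the arm or the gripper's body presses on something with over 40 N, if the wrist force passes 120 N, or if a joint passes its speed limit or range.

## Working session

There is one attempt and no reset: what is moved stays moved. The work goes in short steps, Python scripts to look and compute and a tool call to move; the robot and the scene stay as the last step left them, time stands still between calls to the robot, and variables do not carry over. Pictures are saved under pics/ and viewed, at most 10 in all, crops included, and the job is handed in when it is done.

Besides the shell and the picture viewer there is one more tool, called after ">>>" as a command line: name --argument value ..., lists and objects as JSON in quotes. carry_out: Moves the arm, as the interface text tells. Its arguments: {"type":"object","properties":{"translation":{"type":"array","items":{"type":"array","items":{"type":"number"}}},"twist":{"type":"array","items":{"type":"array","items":{"type":"number"}}},"hand":{"type":"array","items":{"type":"number"}},"squeeze":{"type":"number"}},"required":["translation","twist","hand"]}

```bash
ls; mkdir -p pics
python3 - <<'E'
from rig import arm
import cv2
for n in("side","top"):
    im=arm.camera(n);cv2.imwrite(f"pics/{n}0.png",im)
    c=arm.get_calibration(n);print(n,c)
s=arm.state();print(s)
E
```

```text
pics
side {'intrinsics': array([[422.74211723,   0.        , 272.77620215],
       [  0.        , 422.74211723, 206.56486939],
       [  0.        ,   0.        ,   1.        ]]), 'eye': array([ 0.5627676 , -0.81706773,  0.63551492]), 'rotation': array([0.97382241, 0.05010765, 0.14907635])}
top {'intrinsics': array([[455.24522307,   0.        , 279.44672167],
       [  0.        , 455.24522307, 214.03643352],
       [  0.        ,   0.        ,   1.        ]]), 'eye': array([ 0.26508365, -0.01810193,  1.10479208]), 'rotation': array([ 0.17404406, -0.17994108, -1.60460255])}
{'t': 0.1, 'qpos': array([ 1.06047470e+00,  4.94130606e-01,  1.34605482e+00, -9.79210698e-06,
        1.30248337e+00, -9.55041835e-02]), 'qd': array([-0.0009925 , -0.00042964, -0.00218519,  0.00180209, -0.00042494,
        0.00036821]), 'tau': array([ 1.58719129e-03, -8.83580589e+01, -3.84561038e+01,  3.14575698e-05,
        5.23908893e-03,  4.53616291e-07]), 'eef_pos': array([0.25173886, 0.57171968, 0.23075879]), 'eef_rot': array([-6.46863674e-01, -3.07395655e+00,  1.61770102e-03]), 'wrist_force': array([-0.10484511,  0.85169663, -0.09241671]), 'wrist_torque': array([-0.02746879, -0.01237775,  0.05629486]), 'gripper_force': 0.0, 'opening': 0.08523689386810278}
```

View pics/side0.png

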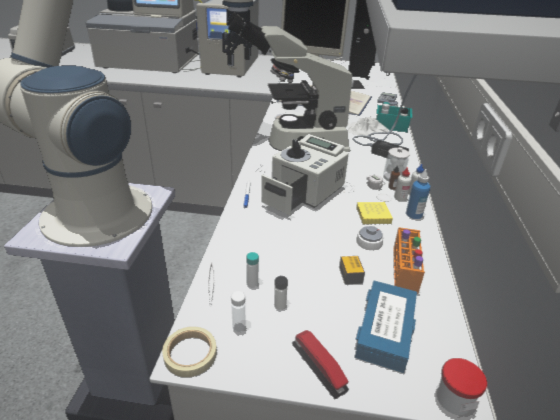

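View pics/top0.png

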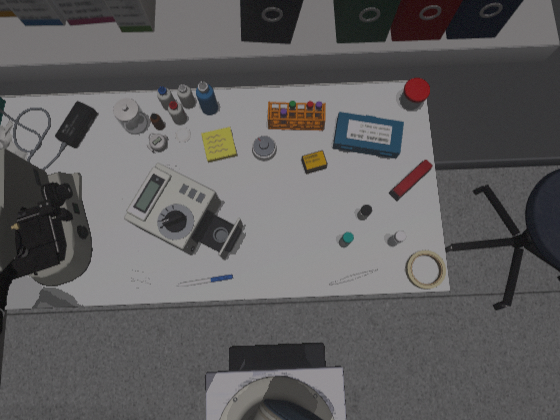

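The side view shows vials with teal (252,258), black (281,283) and white (238,298) caps. The top view shows the same caps at (347,239), (366,210) and (398,237), the knob at (175,222) and the well at (221,236). I'll zoom in.

```bash
cat > h.py <<'E'
import numpy as np, cv2
from scipy.spatial.transform import Rotation as R
from rig import arm
C={n:arm.get_calibration(n) for n in("side","top")}
def ray(n,uv):
    c=C[n];K=c["intrinsics"]
    d=np.linalg.solve(K,np.array([uv[0],uv[1],1.]));d=np.array([d[0],-d[1],-d[2]])
    return c["eye"],R.from_rotvec(c["rotation"]).apply(d/np.linalg.norm(d))
def onz(n,uv,z):
    e,d=ray(n,uv);return e+d*(z-e[2])/d[2]
def proj(n,p):
    c=C[n];q=R.from_rotvec(c["rotation"]).inv().apply(np.array(p)-c["eye"]);q=q*[1,-1,-1]
    u=c["intrinsics"]@q;return u[:2]/u[2]
def tri(uvs,uvt):
    (a,d),(b,f)=ray("side",uvs),ray("top",uvt)
    s,t=np.linalg.lstsq(np.c_[d,-f],b-a,rcond=None)[0]
    return (a+s*d+b+t*f)/2,np.linalg.norm(a+s*d-b-t*f)
def crop(im,x,y,w,h,k):return cv2.resize(im[y:y+h,x:x+w],None,fx=k,fy=k,interpolation=cv2.INTER_CUBIC)
E
python3 - <<'E'
from h import *
s=cv2.imread("pics/side0.png");t=cv2.imread("pics/top0.png")
a=crop(s,225,245,80,60,5);b=crop(t,330,195,80,60,5)
c=crop(s,255,130,100,75,4);d=crop(t,125,165,125,93.75.__int__(),3.2)
d=cv2.resize(d,(400,300));cv2.imwrite("pics/m1.png",np.vstack([np.hstack([a,b]),np.hstack([c,d])]))
E
```

```text
(no output)
```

View pics/m1.png

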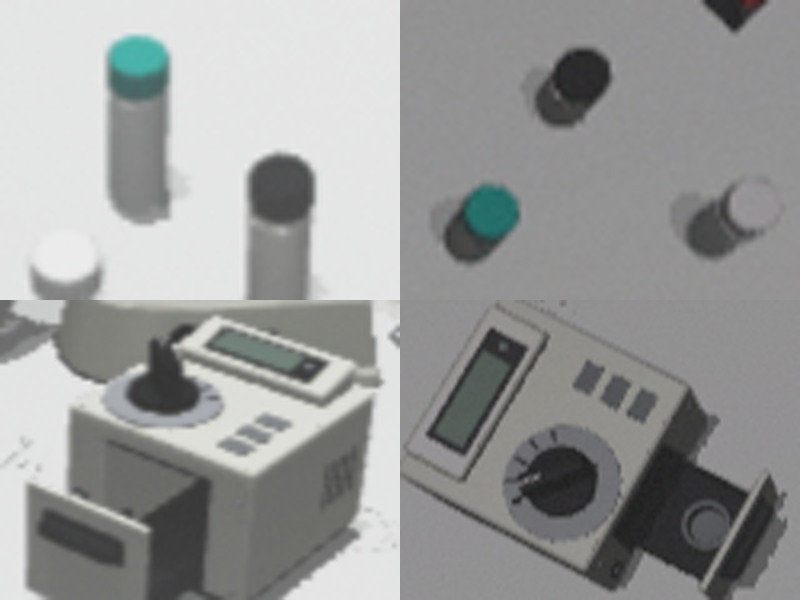

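The mosaic shows the drawer open with the well empty. Teal, black and white caps are all clear, with the cap-top centres readable in both views. Next I'll triangulate their heights and the photometer's features.

Run:
```python
from h import *
S=lambda x,y:(225+(x-2)/5,245+(y-2)/5); T=lambda x,y:(330+(x-402)/5,195+(y-2)/5)
for n,a,b in(("teal",(138,57),(492,212)),("black",(281,174),(582,75)),("white",(66,258),(753,206))):
    p,e=tri(S(*a),T(*b));print(n,p.round(4),round(e,4),[onz("top",T(*b),z).round(4) for z in(.07,.078,.084)])
    for z in(.07,.078,.084): 
        q=onz("top",T(*b),z);print("   side err",z,(proj("side",q)-S(*a)).round(2), "foot side",proj("side",[q[0],q[1],0]).round(1),"foot top",proj("top",[q[0],q[1],0]).round(1))
# photometer
S=lambda x,y:(255+(x-2)/4,130+(y-302)/4); T=lambda x,y:(125+(x-402)/3.2,165+(y-302)/3.2)
pts={"frontR top corner":((258,473),(692,388)),"frontL top corner":((70,402),(610,588)),"plate topR":((152,532),(768,472)),"plate topL":((28,484),(704,588))}
for k,(a,b) in pts.items():
    p,e=tri(S(*a),T(*b));print(k,p.round(4),round(e,4))
print("well rim",onz("top",T(708,525),.038))
print("skirt top",onz("top",T(563,482),.122))
```

```text
teal [ 0.4393 -0.1817  0.0751] 0.0001 [array([ 0.4401, -0.1825,  0.07  ]), array([ 0.4388, -0.1812,  0.078 ]), array([ 0.4378, -0.1803,  0.084 ])]
   side err 0.07 [0.29 2.25] foot side [252.6 283.4] foot top [343.8 241.9]
   side err 0.078 [-0.27 -1.27] foot side [252.1 282.9] foot top [343.4 242.5]
   side err 0.084 [-0.68 -3.92] foot side [251.7 282.6] foot top [343.  242.9]
black [ 0.504  -0.2299  0.0673] 0.0004 [array([ 0.5031, -0.2294,  0.07  ]), array([ 0.5013, -0.2277,  0.078 ]), array([ 0.4999, -0.2265,  0.084 ])]
   side err 0.07 [-0.43 -1.25] foot side [279.2 303.8] foot top [360.8 216.1]
   side err 0.078 [-1.13 -5.04] foot side [278.4 303. ] foot top [360.2 216.9]
   side err 0.084 [-1.65 -7.9 ] foot side [277.8 302.5] foot top [359.8 217.4]
white [ 0.436  -0.2998  0.0816] 0.0001 [array([ 0.438, -0.303,  0.07 ]), array([ 0.4366, -0.3008,  0.078 ]), array([ 0.4356, -0.2991,  0.084 ])]
   side err 0.07 [0.79 6.07] foot side [239.4 328.4] foot top [392.9 240.8]
   side err 0.078 [0.22 1.9 ] foot side [238.9 327.4] foot top [392.  241.4]
   side err 0.084 [-0.21 -1.24] foot side [238.6 326.6] foot top [391.4 241.8]
frontR top corner [0.5508 0.116  0.1121] 0.0042
frontL top corner [0.4162 0.1743 0.1177] 0.0168
plate topR [0.4912 0.0651 0.0929] 0.0027
plate topL [0.4083 0.1112 0.092 ] 0.0014
well rim [0.46359845 0.1147338  0.038     ]
skirt top [0.48220551 0.20381929 0.122     ]
```

Cap heights come out at 67 (black), 75 (teal) and 82 mm (white). With a uniform bias of about −2.6 mm, the black-capped vial is the 70 mm one. I'll refine the photometer, well and knob, and plan the yaw.

Run:
```python
from h import *
s=arm.state();M=R.from_rotvec(s["eef_rot"]).as_matrix();print("tool axes",M.round(3).tolist(), "yang",np.degrees(np.arctan2(M[1,1],M[0,1])))
S1=lambda x,y:(225+(x-2)/5,245+(y-2)/5)
print("black side@.07",onz("side",S1(281,174),.07),"top",onz("top",(366.0,209.6),.07))
t=cv2.imread("pics/top0.png");sd=cv2.imread("pics/side0.png")
# ring/knob: grey plate in top = blueish; well
hsv=cv2.cvtColor(t,cv2.COLOR_BGR2HSV);g=cv2.cvtColor(t,cv2.COLOR_BGR2GRAY)
for nm,p in(("box top",(160,195)),("plate ring",(165,240)),("ring2",(190,225)),("well floor",(222,238)),("tray",(207,230)),("table",(300,260)),("frontplate top",(231,240))):
    print(nm,p,t[p[1],p[0]],hsv[p[1],p[0]])
T=lambda x,y:(125+(x-402)/3.2,165+(y-302)/3.2)
c=[onz("top",T(*p),.112) for p in((692,388),(610,588))];d=c[1]-c[0];print("box front corners",c,np.linalg.norm(d),np.degrees(np.arctan2(-d[0],d[1])))
c=[onz("top",T(*p),.096) for p in((768,472),(704,588))];d=c[1]-c[0];print("plate",c,np.linalg.norm(d),np.degrees(np.arctan2(-d[0],d[1])))
S=lambda x,y:(255+(x-2)/4,130+(y-302)/4)
c=[onz("side",S(*p),.112) for p in((258,473),(70,402))];d=c[1]-c[0];print("box side",c,np.linalg.norm(d),np.degrees(np.arctan2(-d[0],d[1])))
c=[onz("side",S(*p),.096) for p in((152,532),(28,484))];d=c[1]-c[0];print("plate side",c,np.linalg.norm(d),np.degrees(np.arctan2(-d[0],d[1])))
# zoom
a=crop(t,190,205,60,60,10)[:600,:400];a=crop(t,200,212,50,50,8);b=crop(t,150,195,50,50,8)
cv2.imwrite("pics/m2.png",np.hstack([a,b]))
```

```text
tool axes [[-0.915, 0.403, -0.001], [0.403, 0.915, -0.001], [0.0, -0.001, -1.0]] yang 66.23286301343799
black side@.07 [ 0.50440114 -0.23256408  0.07      ] top [ 0.50314932 -0.22936029  0.07      ]
box top (160, 195) [73 77 78] [24 16 78]
plate ring (165, 240) [93 95 96] [20  8 96]
ring2 (190, 225) [117 113 112] [114  11 117]
well floor (222, 238) [88 84 84] [120  12  88]
tray (207, 230) [48 46 46] [120  11  48]
table (300, 260) [147 148 147] [ 60   2 148]
frontplate top (231, 240) [42 43 41] [75 12 43]
box front corners [array([0.5486458 , 0.11560355, 0.112     ]), array([0.40875756, 0.17316891, 0.112     ])] 0.15126959765227252 67.63236246088118
plate [array([0.48920293, 0.06453893, 0.096     ]), array([0.40837504, 0.11084653, 0.096     ])] 0.09315332342122153 60.190913963411674
box side [array([0.55274096, 0.1176884 , 0.112     ]), array([0.42231608, 0.19014759, 0.112     ])] 0.14920114366032222 60.94508509036674
plate side [array([0.49288745, 0.06086135, 0.096     ]), array([0.40876418, 0.10394049, 0.096     ])] 0.09451209554490501 62.88322314610722
```

View pics/m2.png

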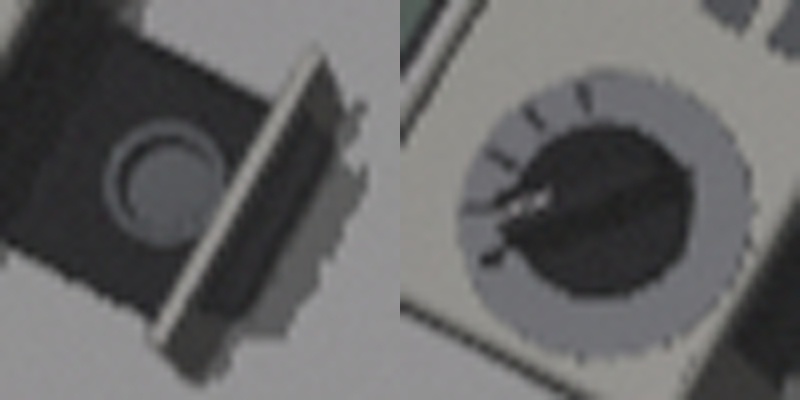

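Left crop: the well rim circle is centred at top pixel ≈(220.3,234.4), with the drawer plate's top edge running from (239,218) to (219,254). Right crop: the knob plate ring is centred at ≈(175.3,221.3), with the bar in its rest direction.

Run:
```python
from h import *
L=lambda x,y:(200+(x-3.5)/8,212+(y-3.5)/8); Q=lambda x,y:(150+(x-403.5)/8,195+(y-3.5)/8)
print("well",onz("top",L(166,183),.038),"knob ring",onz("top",Q(606,214),.113),"skirt",onz("top",Q(604,210),.122))
def ang(a,b,z):
    d=onz("top",b,z)-onz("top",a,z);return np.degrees(np.arctan2(d[1],d[0]))
print("plate strip perp",ang(L(318,48),L(158,338),.096)-90)
print("box side edge",ang(Q(580,398),Q(400,305),.112))
print("hood",ang(Q(490,0),Q(408,132),.12)-90)
# well seen in side? feature: knob top tip and bar
S=lambda x,y:(255+(x-2)/4,130+(y-302)/4)
print("knob ring side",onz("side",S(164,398),.113))
```

```text
well [0.46423322 0.11546934 0.038     ] knob ring [0.48405141 0.20585017 0.113     ] skirt [0.4832164  0.20438033 0.122     ]
plate strip perp 60.199114472612905
box side edge 60.70794456227351
hood 59.186015025409034
knob ring side [0.48401669 0.20642953 0.113     ]
```

>>> carry_out --translation '[[0.02,-0.055,0],[0.02,-0.055,0],[0.02,-0.055,0],[0.02,-0.055,0],[0.02,-0.055,0],[0.02,-0.055,0],[0.02,-0.055,0],[0.02,-0.055,0],[0.02,-0.055,0],[0.02,-0.055,0],[0.02,-0.055,0],[0.02,-0.055,0]]' --twist '[[0,0,-0.14],[0,0,-0.14],[0,0,-0.14],[0,0,-0.14],[0,0,-0.14],[0,0,-0.14],[0,0,-0.14],[0,0,-0.14],[0,0,-0.14],[0,0,-0.14],[0,0,-0.14],[0,0,-0.14]]' --hand '[0.085,0.085,0.085,0.085,0.085,0.085,0.085,0.085,0.06,0.05,0.05,0.05]'

```text
t: 1.6
eef_pos: [0.4921, -0.09, 0.2312]
eef_rot: [-2.725, -1.563, 0.0]
wrist_force: [1.4, 0.0, -0.0]
opening: 0.0498
gripper_force: 0.0
```

>>> carry_out --translation '[[0.004,-0.047,0],[0.004,-0.047,0],[0.0035,-0.047,0],[0,0,-0.045],[0,0,-0.045],[0,0,-0.04],[0,0,0]]' --twist '[[0,0,0.01],[0,0,0],[0,0,0],[0,0,0],[0,0,0],[0,0,0],[0,0,0]]' --hand '[0.05,0.05,0.05,0.05,0.05,0.05,0.05]'

```text
t: 2.48
eef_pos: [0.5017, -0.2281, 0.0991]
eef_rot: [-2.709, -1.581, 0.004]
wrist_force: [1.0, -0.1, 0.4]
opening: 0.0502
gripper_force: 0.0
```

Run:
```python
from h import *
s=cv2.cvtColor if 0 else arm.camera("side");t=arm.camera("top")
cv2.imwrite("pics/s1.png",s);cv2.imwrite("pics/t1.png",t)
p=arm.state()["eef_pos"];print(p,proj("side",p),proj("top",p))
a=crop(s,230,215,80,100,5);b=crop(t,320,170,80,100,5)
cv2.imwrite("pics/m3.png",np.hstack([a,b]))
```

```text
[ 0.5036881  -0.22915895  0.10211538] [281.27002785 265.51160506] [368.50442745 206.08954776]
```

View pics/m3.png

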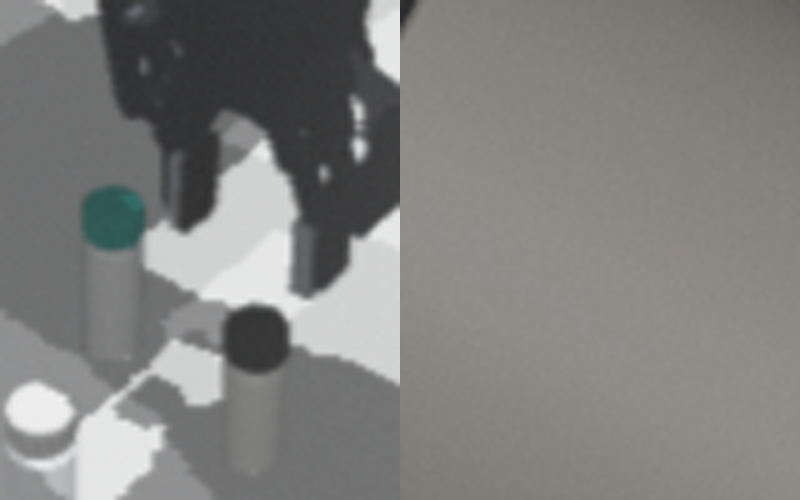

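The fingers straddle the black cap in the side crop: tips at about (268,261) and (294,274), cap axis at u≈281, with the finger midpoint also ≈281. I'm going down to grip.

>>> carry_out --translation '[[0,0,-0.03],[0,0,-0.029],[0,0,0],[0,0,0],[0,0,0],[0,0,0],[0,0,0],[0,0,0]]' --twist '[[0,0,0],[0,0,0],[0,0,0],[0,0,0],[0,0,0],[0,0,0],[0,0,0],[0,0,0]]' --hand '[0.05,0.05,0.05,0.038,0.02,0.02,0.02,0.02]' --squeeze 30

```text
t: 3.58
eef_pos: [0.5045, -0.2297, 0.0439]
eef_rot: [2.711, 1.582, 0.002]
wrist_force: [1.3, -0.3, 9.9]
opening: 0.0249
gripper_force: 29.0
```

>>> carry_out --translation '[[0,0,0.02],[0,0,0.04],[0,0,0.05],[0,0,0.03],[0,0,0],[0,0,0]]' --twist '[[0,0,0],[0,0,0],[0,0,0],[0,0,0],[0,0,0],[0,0,0]]' --hand '[0.02,0.02,0.02,0.02,0.02,0.02]'

```text
t: 4.32
eef_pos: [0.5031, -0.2288, 0.1821]
eef_rot: [-2.713, -1.584, 0.0]
wrist_force: [-0.7, -0.2, -0.4]
opening: 0.0248
gripper_force: 29.5
```

Run:
```python
from h import *
s=arm.camera("side");t=arm.camera("top")
cv2.imwrite("pics/s2.png",s);cv2.imwrite("pics/t2.png",t)
st=arm.state();p=st["eef_pos"];print(p,st["eef_rot"],proj("side",p),proj("top",p),st["wrist_force"])
a=crop(s,230,200,80,100,5)
cv2.imwrite("pics/m4.png",np.hstack([a]))
```

```text
[ 0.50283094 -0.22867282  0.1814297 ] [-2.71186234e+00 -1.58309977e+00  1.25040512e-03] [282.43756235 231.54486715] [375.48727263 197.44462753] [ 0.16792601  0.02340066 -2.36960394]
```

View pics/m4.png

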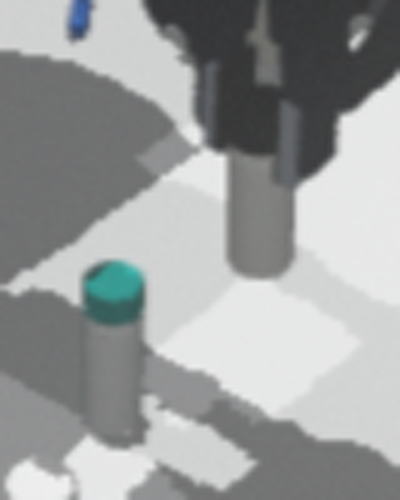

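The vial hangs upright from the fingers (axis u≈282, foot centre ≈(281.8,251.6)). I'll move it over the well, with the foot still above the drawer plate.

>>> carry_out --translation '[[-0.0065,0.043,0],[-0.0065,0.05,0],[-0.0065,0.06,0],[-0.0065,0.06,0],[-0.0065,0.06,0],[-0.006,0.05,0],[0,0.021,0],[0,0,0],[0,0,0],[0,0,0],[0,0,0]]' --twist '[[0,0,0],[0,0,0],[0,0,0],[0,0,0],[0,0,0],[0,0,0],[0,0,0],[0,0,0],[0,0,0],[0,0,0],[0,0,0]]' --hand '[0.02,0.02,0.02,0.02,0.02,0.02,0.02,0.02,0.02,0.02,0.02]'

```text
t: 5.8
eef_pos: [0.4649, 0.1143, 0.1822]
eef_rot: [-2.714, -1.582, 0.0]
wrist_force: [-0.2, -0.2, 0.3]
opening: 0.0251
gripper_force: 29.6
```

Run:
```python
from h import *
s=arm.camera("side");t=arm.camera("top")
cv2.imwrite("pics/s3.png",s);cv2.imwrite("pics/t3.png",t)
st=arm.state();p=st["eef_pos"];print(p,st["eef_rot"],st["wrist_force"])
print("prev foot proj side",proj("side",[0.5028,-0.2287,.1375]))
f=p-[0,0,.044];print("foot side/top",proj("side",f),proj("top",f))
for q in((0.4643,0.1152,.038),):print("well",proj("side",q),proj("top",q))
a=crop(s,245,110,80,100,5);b=crop(t,195,190,80,100,5)
cv2.imwrite("pics/m5.png",np.hstack([a,b]))
```

```text
[0.46493887 0.11456093 0.1822744 ] [ 2.71370702e+00  1.58282106e+00 -7.98230578e-05] [ 0.74103213 -0.50324066 -0.39055478]
prev foot proj side [281.51626829 250.72229453]
foot side/top [284.59616151 160.83448098] [214.8220299  225.82671781]
well [282.85046995 194.56899376] [220.42537632 234.40528033]
```

View pics/m5.png

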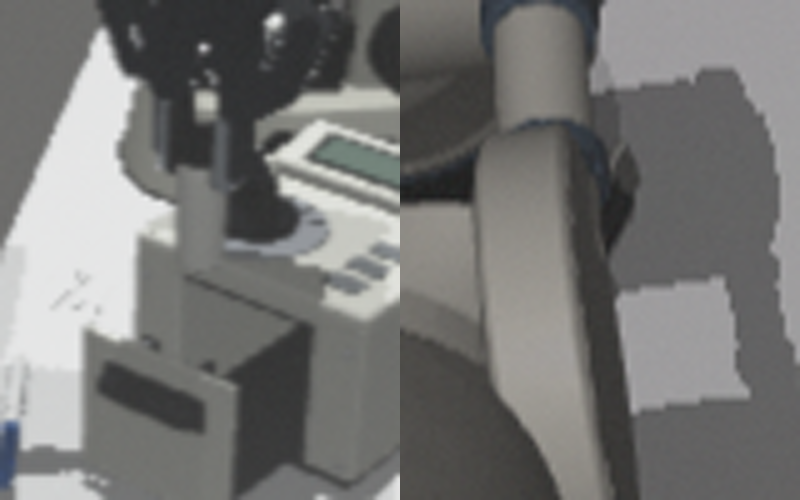

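The side crop shows the vial over the drawer: foot at ≈(285,161), matching the TCP projection, with the plate edge from (261.8,175.6) to (292.6,187.2). The top view is blocked by the arm. I'll lower to just above the rim, then feel the way in.

>>> carry_out --translation '[[0,0,-0.04],[0,0,-0.04],[0,0,-0.01],[0,0,0],[0,0,-0.004],[0,0,-0.004],[0,0,-0.004],[0,0,0]]' --twist '[[0,0,0],[0,0,0],[0,0,0],[0,0,0],[0,0,0],[0,0,0],[0,0,0],[0,0,0]]' --hand '[0.02,0.02,0.02,0.02,0.02,0.02,0.02,0.02]'

```text
t: 6.9
eef_pos: [0.4652, 0.1151, 0.0805]
eef_rot: [2.713, 1.584, 0.001]
wrist_force: [-0.7, 0.1, 8.6]
opening: 0.0245
gripper_force: 30.5
```

Run:
```python
from h import *
for i in range(3):
    st=arm.state();print(st["eef_pos"],st["wrist_force"],st["wrist_torque"]);arm.camera("side") if i<2 else 0
s=arm.camera("side");cv2.imwrite("pics/s4.png",s)
cv2.imwrite("pics/m6.png",crop(s,250,130,60,60,8))
```

```text
[0.46523519 0.1150969  0.08054049] [-0.66950747  0.11480438  8.62573725] [-0.1352731   0.0726852  -0.01620323]
[0.46521319 0.11506856 0.0805761 ] [-0.09693406 -0.0289501   7.14942981] [-0.16428293  0.09359615  0.00559785]
[0.46519932 0.11505312 0.08058643] [-0.72250373 -0.42926205  7.19281602] [-0.0726117   0.13465394 -0.05230408]
```

View pics/m6.png

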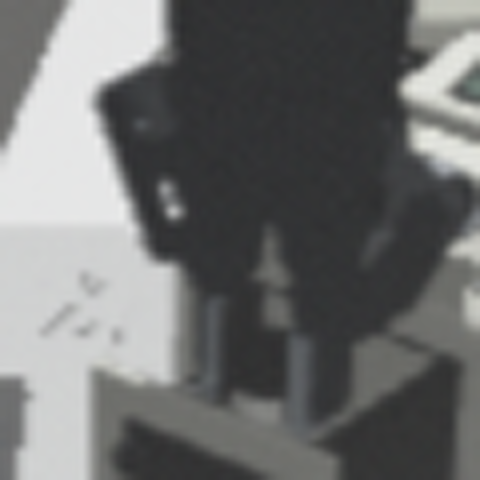

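The side crop shows the vial behind the plate with the fingers at the cap. The force and moment suggest the foot is on the rim's front side, at direction ≈231° from the axis. I'll shift 2.5 mm toward the back and try again.

>>> carry_out --translation '[[0,0,0.002],[0.0012,0.0022,0],[0,0,0],[0,0,-0.002],[0,0,-0.002],[0,0,0],[0,0,0]]' --twist '[[0,0,0],[0,0,0],[0,0,0],[0,0,0],[0,0,0],[0,0,0],[0,0,0]]' --hand '[0.02,0.02,0.02,0.02,0.02,0.02,0.02]'

```text
t: 7.92
eef_pos: [0.4659, 0.1172, 0.0782]
eef_rot: [-2.713, -1.584, 0.0]
wrist_force: [-0.7, -0.4, -1.1]
opening: 0.0248
gripper_force: 29.5
```

```bash
cat > f.py <<'E'
from h import *
S=[]
for i in range(4):
    S.append(arm.state()); arm.camera("side") if i<3 else 0
for k in("eef_pos","wrist_force","wrist_torque"):print(k,np.mean([s[k] for s in S],0).round(4))
print(S[-1]["t"],S[-1]["opening"],S[-1]["qpos"].round(3))
E
python3 f.py
```

```text
eef_pos [0.466  0.1172 0.0782]
wrist_force [-1.1239 -0.2662 -1.3165]
wrist_torque [-0.0108  0.1822  0.0118]
8.075 0.024955215339433522 [0.122 0.523 1.86  0.    0.759 0.636]
```

It dropped in, with no vertical force. I'll keep lowering gently.

>>> carry_out --translation '[[0,0,-0.004],[0,0,-0.004],[0,0,-0.004],[0,0,0],[0,0,0]]' --twist '[[0,0,0],[0,0,0],[0,0,0],[0,0,0],[0,0,0]]' --hand '[0.02,0.02,0.02,0.02,0.02]'

```text
t: 8.7
eef_pos: [0.466, 0.1172, 0.0662]
eef_rot: [-2.713, -1.584, 0.0]
wrist_force: [-1.6, 0.3, -2.0]
opening: 0.0249
gripper_force: 29.4
```

```bash
python3 f.py
```

```text
eef_pos [0.466  0.1172 0.0663]
wrist_force [-1.5341  0.3475 -1.6839]
wrist_torque [ 0.0087  0.3165 -0.0098]
8.85 0.024641708660534438 [ 0.122  0.545  1.869 -0.     0.728  0.636]
```

>>> carry_out --translation '[[-0.0009,0.0005,0],[0,0,-0.002],[0,0,-0.001],[0,0,-0.001],[0,0,0],[0,0,0]]' --twist '[[0,0,0],[0,0,0],[0,0,0],[0,0,0],[0,0,0],[0,0,0]]' --hand '[0.02,0.02,0.02,0.02,0.02,0.02]'

```text
t: 9.6
eef_pos: [0.4657, 0.1178, 0.0628]
eef_rot: [2.713, 1.584, 0.002]
wrist_force: [-1.6, -0.5, 13.9]
opening: 0.025
gripper_force: 30.3
```

```bash
python3 f.py
```

```text
eef_pos [0.4657 0.1178 0.0628]
wrist_force [-1.7624 -0.5936 13.545 ]
wrist_torque [-0.0021  0.327  -0.0164]
9.75 0.024556523364567446 [0.123 0.551 1.873 0.    0.716 0.637]
```

The vial is on the floor at TCP z 0.063, as expected. Release and rise.

>>> carry_out --translation '[[0,0,0.0015],[0,0,0],[0,0,0],[0,0,0],[0,0,0.01],[0,0,0.03],[0,0,0.05],[0,0,0.03],[-0.03,-0.045,0],[-0.03,-0.05,0],[-0.01,-0.05,0],[0,0,0]]' --twist '[[0,0,0],[0,0,0],[0,0,0],[0,0,0],[0,0,0],[0,0,0],[0,0,0],[0,0,0],[0,0,0],[0,0,0],[0,0,0],[0,0,0]]' --hand '[0.025,0.04,0.042,0.042,0.042,0.042,0.042,0.042,0.042,0.03,0.0,0.0]'

```text
t: 11.25
eef_pos: [0.3946, -0.0298, 0.1845]
eef_rot: [2.716, 1.578, 0.001]
wrist_force: [0.9, 0.9, 0.1]
opening: 0.0003
gripper_force: 0.0
```

```bash
python3 f.py
python3 - <<'E'
from h import *
s=arm.camera("side");t=arm.camera("top")
cv2.imwrite("pics/s5.png",s);cv2.imwrite("pics/t5.png",t)
a=crop(s,245,110,80,100,5);b=crop(t,180,180,80,100,5)
cv2.imwrite("pics/m7.png",np.hstack([a,b]))
E
```

```text
eef_pos [ 0.3951 -0.0282  0.1843]
wrist_force [0.4162 0.2112 0.0474]
wrist_torque [ 0.05    0.0093 -0.0055]
11.4 0.00012799992491995674 [-0.219  0.243  1.936  0.     0.962  0.295]
```

View pics/m7.png

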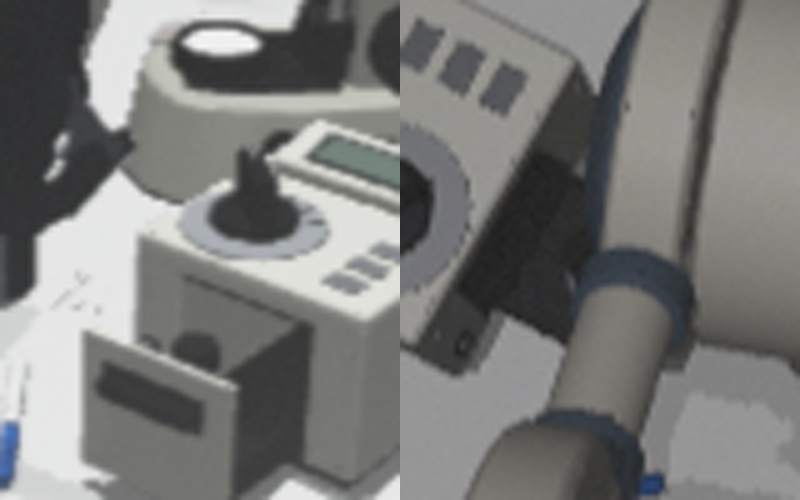

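The side crop shows the black cap seated behind the drawer plate, ≈(284,180), upright and released. Next: fingers closed and tilted away from the photometer, down in front of the ledge.

>>> carry_out --translation '[[0.012,0.028,0],[0.012,0.028,0],[0.012,0.028,-0.02],[0,0,-0.04],[0,0,-0.04],[0,0,-0.018],[0,0,0],[0,0,0]]' --twist '[[0.109,-0.0615,0],[0.109,-0.0615,0],[0,0,0],[0,0,0],[0,0,0],[0,0,0],[0,0,0],[0,0,0]]' --hand '[0,0,0,0,0,0,0,0]'

```text
t: 12.5
eef_pos: [0.4315, 0.0572, 0.0664]
eef_rot: [-2.588, -1.513, -0.326]
wrist_force: [0.7, -0.5, -0.6]
opening: 0.0003
gripper_force: 0.0
```

```bash
python3 f.py;python3 - <<'E'
from h import *
s=arm.camera("side")
cv2.imwrite("pics/s6.png",s);cv2.imwrite("pics/m8.png",crop(s,235,110,90,100,5))
print(R.from_rotvec(arm.state()["eef_rot"]).as_matrix().round(3))
E
```

```text
eef_pos [0.4317 0.057  0.0665]
wrist_force [-0.1582 -0.3075  0.0117]
wrist_torque [-0.1227  0.0786 -0.005 ]
12.65 1.9160665300821415e-05 [-0.193  0.499  2.092  0.492  0.521 -0.105]
[[ 0.476  0.871  0.123]
 [ 0.844 -0.491  0.216]
 [ 0.248  0.001 -0.969]]
```

View pics/m8.png

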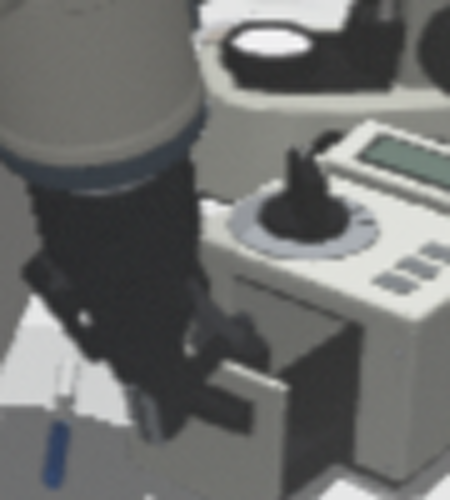

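The fingertips (≈(266,195)) stand in front of the ledge, slightly left of centre. Pushing along the photometer's +x.

>>> carry_out --translation '[[0.003,0.0053,0],[0.003,0.0053,0],[0.003,0.0053,0],[0.003,0.0053,0],[0.003,0.0053,0],[0.003,0.0053,0],[0.003,0.0053,0],[0.003,0.0053,0],[0.003,0.0053,0],[0.003,0.0053,0],[0.003,0.0053,0]]' --twist '[[0,0,0],[0,0,0],[0,0,0],[0,0,0],[0,0,0],[0,0,0],[0,0,0],[0,0,0],[0,0,0],[0,0,0],[0,0,0]]' --hand '[0,0,0,0,0,0,0,0,0,0,0]'

```text
t: 14.08
eef_pos: [0.4644, 0.1154, 0.0658]
eef_rot: [-2.589, -1.511, -0.326]
wrist_force: [1.2, -2.3, -0.1]
opening: 0.0
gripper_force: 0.8
```

```bash
python3 f.py
```

```text
eef_pos [0.4644 0.1155 0.0658]
wrist_force [ 0.2149 -0.417  -0.213 ]
wrist_torque [-0.1613  0.0397 -0.0247]
14.225 -6.693727824672582e-05 [-0.039  0.524  2.01   0.446  0.537  0.097]
```

>>> carry_out --translation '[[0.002,0.0035,0],[0.002,0.0035,0],[0.002,0.0035,0],[0.0015,0.0026,0],[0.001,0.0017,0],[0,0,0]]' --twist '[[0,0,0],[0,0,0],[0,0,0],[0,0,0],[0,0,0],[0,0,0]]' --hand '[0,0,0,0,0,0]'

```text
t: 14.98
eef_pos: [0.4722, 0.1294, 0.0657]
eef_rot: [-2.589, -1.512, -0.324]
wrist_force: [-4.9, -10.1, 3.3]
opening: 0.0001
gripper_force: 5.4
```

>>> carry_out --translation '[[0.0005,0.0009,0],[0.0005,0.0009,0],[0,0,0],[0,0,0]]' --twist '[[0,0,0],[0,0,0],[0,0,0],[0,0,0]]' --hand '[0,0,0,0]'

```text
t: 15.48
eef_pos: [0.4724, 0.13, 0.0656]
eef_rot: [-2.59, -1.512, -0.322]
wrist_force: [-12.8, -32.6, 12.4]
opening: -0.0
gripper_force: 17.7
```

```bash
python3 f.py;python3 - <<'E'
from h import *
s=arm.camera("side")
cv2.imwrite("pics/s7.png",s)
E
```

```text
eef_pos [0.4724 0.13   0.0655]
wrist_force [-12.9482 -33.276   12.0394]
wrist_torque [-4.912   1.8061 -0.2435]
15.625 2.720144814267509e-05 [-0.003  0.531  1.985  0.427  0.544  0.153]
```

Hard stop reached (35 N), so the drawer is shut. Back off, rise, untilt and check.

>>> carry_out --translation '[[-0.005,-0.009,0],[-0.015,-0.026,0],[-0.02,-0.035,0.01],[-0.01,-0.03,0.05],[-0.01,-0.04,0.06],[-0.01,-0.04,0.02],[0,-0.03,0],[0,0,0]]' --twist '[[0,0,0],[0,0,0],[0,0,0],[-0.109,0.0615,0],[-0.109,0.0615,0],[0,0,0],[0,0,0],[0,0,0]]' --hand '[0,0,0,0,0.03,0.04,0.04,0.04]'

```text
t: 16.68
eef_pos: [0.4066, -0.0698, 0.1926]
eef_rot: [-2.705, -1.58, -0.021]
wrist_force: [-0.9, 0.0, -0.6]
opening: 0.04
gripper_force: 0.0
```

```bash
python3 f.py;python3 - <<'E'
from h import *
s=arm.camera("side");t=arm.camera("top")
cv2.imwrite("pics/s8.png",s);cv2.imwrite("pics/t8.png",t)
print(R.from_rotvec(arm.state()["eef_rot"]).as_matrix().round(3).tolist())
cv2.imwrite("pics/m9.png",np.hstack([crop(s,255,120,80,80,5),crop(t,140,185,80,80,5)]))
E
```

```text
eef_pos [ 0.4063 -0.0687  0.1922]
wrist_force [-0.1518  0.3868 -0.12  ]
wrist_torque [-0.0022  0.0023 -0.0229]
16.825 0.0399062694156571 [-0.324  0.25   1.894  0.019  0.998  0.176]
[[0.489, 0.873, 0.005], [0.872, -0.489, 0.016], [0.016, -0.003, -1.0]]
```

View pics/m9.png

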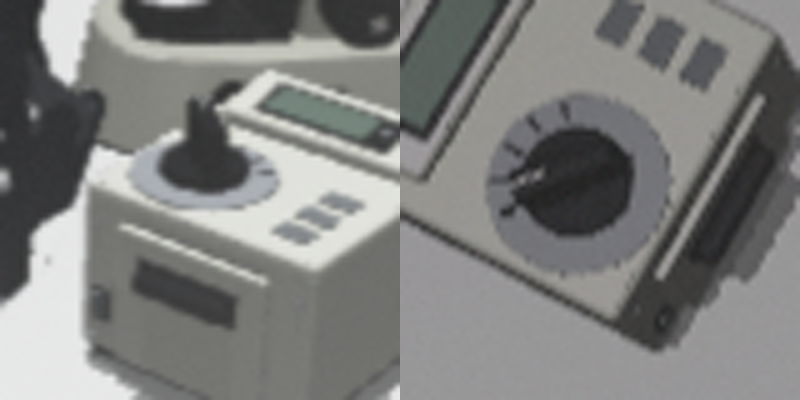

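Both views show the drawer plate flush with the front and the knob at rest. The ring centre is at ≈(175.4,221.4) in the top view and ≈(295.4,154.4) in the side view.

Run:
```python
from h import *
print(onz("top",(175.4,221.4),.113),onz("side",(295.4,154.4),.113),onz("top",(174.2,219.2),.15),tri((295.4,154.4),(175.4,221.4)))
a=onz("top",(140+113/5,185+188/5),.15);b=onz("top",(140+228/5,185+156/5),.15);print(a,b,np.degrees(np.arctan2(*(a-b)[1::-1])))
```

```text
[0.48384399 0.20565352 0.113     ] [0.48399724 0.20403431 0.113     ] [0.48061994 0.19992635 0.15      ] (array([0.48394719, 0.20582935, 0.11211441]), np.float64(0.00018398418578826053))
[0.47418463 0.22468627 0.15      ] [0.48621271 0.1755088  0.15      ] 103.74387972022298
```

>>> carry_out --translation '[[0.013,0.0458,0],[0.013,0.0458,0],[0.013,0.0458,0],[0.013,0.0458,0],[0.013,0.0458,0],[0.013,0.0458,0],[0,0,0],[0,0,0],[0,0,0]]' --twist '[[-0.016,0.005,0],[0,0,0.145],[0,0,0.145],[0,0,0.145],[0,0,0.145],[0,0,0.145],[0,0,0.145],[0,0,0],[0,0,0]]' --hand '[0.04,0.04,0.04,0.04,0.04,0.04,0.04,0.04,0.04]'

```text
t: 18.05
eef_pos: [0.4839, 0.2064, 0.192]
eef_rot: [1.794, 2.579, -0.0]
wrist_force: [-0.6, 0.2, 0.4]
opening: 0.0397
gripper_force: 0.0
```

```bash
python3 f.py;python3 - <<'E'
from h import *
M=R.from_rotvec(arm.state()["eef_rot"]).as_matrix();print(M.round(3).tolist(),np.degrees(np.arctan2(M[1,1],M[0,1])))
E
```

```text
eef_pos [0.484  0.2062 0.1921]
wrist_force [-0.0126  0.0004  0.3378]
wrist_torque [ 0.0097 -0.0056  0.017 ]
18.2 0.039791478453089044 [ 2.890e-01  4.010e-01  1.638e+00 -1.000e-03  1.102e+00 -6.700e-02]
[[-0.349, 0.937, 0.001], [0.937, 0.349, -0.0], [-0.001, 0.001, -1.0]] 20.419406830044945
```

>>> carry_out --translation '[[0,0,-0.03],[0,0,-0.025],[0,0,-0.012],[0,0,0],[0,0,0],[0,0,0],[0,0,0],[0,0,0]]' --twist '[[0,0,0],[0,0,0],[0,0,0],[0,0,0],[0,0,0],[0,0,0],[0,0,0],[0,0,0]]' --hand '[0.04,0.04,0.04,0.04,0.03,0.005,0.005,0.005]' --squeeze 60

```text
t: 19.2
eef_pos: [0.4844, 0.2065, 0.1261]
eef_rot: [1.789, 2.581, 0.001]
wrist_force: [-3.1, -2.3, 10.0]
opening: 0.0132
gripper_force: 59.2
```

```bash
cat >> f.py <<'E'
M=R.from_rotvec(S[-1]["eef_rot"]).as_matrix();print("yaw",np.arctan2(M[1,1],M[0,1]),S[-1]["gripper_force"])
E
python3 f.py
```

```text
eef_pos [0.4844 0.2065 0.1261]
wrist_force [-3.516  -1.8874  9.5587]
wrist_torque [-0.2579  0.4993 -0.0744]
19.35 0.012653171209367998 [ 2.900e-01  4.910e-01  1.709e+00 -1.000e-03  9.400e-01 -6.800e-02]
yaw 0.3585859014254987 59.165902733802795
```

Gripped with the bar square between the pads. I'll turn, first to just before the first stop to calibrate the torque feel.

>>> carry_out --translation '[[0,0,0],[0,0,0],[0,0,0],[0,0,0],[0,0,0],[0,0,0]]' --twist '[[0,0,-0.1],[0,0,-0.1],[0,0,-0.1],[0,0,-0.08],[0,0,0],[0,0,0]]' --hand '[0.005,0.005,0.005,0.005,0.005,0.005]'

```text
t: 20.1
eef_pos: [0.4847, 0.2065, 0.1261]
eef_rot: [2.244, 2.197, 0.002]
wrist_force: [-1.8, -1.2, 7.6]
opening: 0.0127
gripper_force: 59.0
```

```bash
python3 f.py
```

```text
eef_pos [0.4847 0.2065 0.1261]
wrist_force [-1.1539 -1.6515  7.5448]
wrist_torque [-0.2583  0.2215  0.0492]
20.25 0.012683319881924381 [ 2.900e-01  4.910e-01  1.709e+00 -1.000e-03  9.400e-01  3.120e-01]
yaw -0.02131914903425898 59.02197539806366
```

>>> carry_out --translation '[[0,0,0],[0,0,0],[0,0,0]]' --twist '[[0,0,-0.12],[0,0,0],[0,0,0]]' --hand '[0.005,0.005,0.005]'

```text
t: 20.62
eef_pos: [0.4847, 0.2065, 0.1261]
eef_rot: [2.371, 2.058, 0.002]
wrist_force: [-1.1, -2.1, 8.1]
opening: 0.0129
gripper_force: 59.0
```

```bash
python3 f.py
```

```text
eef_pos [0.4848 0.2065 0.1261]
wrist_force [-1.0961 -2.3155  7.7941]
wrist_torque [-0.3389  0.163   0.1994]
20.775 0.012924414099848845 [ 2.900e-01  4.910e-01  1.709e+00 -1.000e-03  9.400e-01  4.320e-01]
yaw -0.14110255202187152 58.966959714889526
```

The first click shows as expected: 0.05 N m before it, 0.20 after. Turning on to just before the third stop.

>>> carry_out --translation '[[0,0,0],[0,0,0],[0,0,0],[0,0,0],[0,0,0],[0,0,0],[0,0,0],[0,0,0],[0,0,0]]' --twist '[[0,0,-0.1],[0,0,-0.1],[0,0,-0.1],[0,0,-0.1],[0,0,-0.1],[0,0,-0.1],[0,0,-0.12],[0,0,0],[0,0,0]]' --hand '[0.005,0.005,0.005,0.005,0.005,0.005,0.005,0.005,0.005]'

```text
t: 21.9
eef_pos: [0.4851, 0.2063, 0.1261]
eef_rot: [2.944, 1.091, 0.003]
wrist_force: [1.4, -4.2, 5.4]
opening: 0.0129
gripper_force: 58.9
```

```bash
python3 f.py
```

```text
eef_pos [0.4851 0.2063 0.1261]
wrist_force [ 1.4709 -4.7498  5.8704]
wrist_torque [-0.8428 -0.3036  0.0644]
22.05 0.013017241599824439 [ 0.29   0.491  1.708 -0.002  0.94   1.152]
yaw -0.8611843491176995 58.8658082485199
```

>>> carry_out --translation '[[0,0,0],[0,0,0]]' --twist '[[0,0,-0.05],[0,0,0]]' --hand '[0.005,0.005]'

```text
t: 22.3
eef_pos: [0.4852, 0.2063, 0.1262]
eef_rot: [2.971, 1.016, 0.003]
wrist_force: [2.3, -4.6, 5.7]
opening: 0.0128
gripper_force: 58.9
```

```bash
python3 f.py
```

```text
eef_pos [0.4852 0.2063 0.1261]
wrist_force [ 2.1577 -4.828   5.4216]
wrist_torque [-0.9227 -0.3153  0.0485]
22.45 0.012804571339554658 [ 0.29   0.491  1.708 -0.002  0.941  1.202]
yaw -0.9111706534373532 58.8528048992157
```

>>> carry_out --translation '[[0,0,0],[0,0,0]]' --twist '[[0,0,-0.02],[0,0,0]]' --hand '[0.005,0.005]'

```text
t: 22.7
eef_pos: [0.4852, 0.2063, 0.1261]
eef_rot: [2.981, 0.987, 0.003]
wrist_force: [1.9, -4.5, 6.7]
opening: 0.0129
gripper_force: 58.8
```

```bash
python3 f.py
```

```text
eef_pos [0.4852 0.2063 0.1261]
wrist_force [ 1.5476 -5.1395  6.3582]
wrist_torque [-0.9172 -0.3403  0.0413]
22.85 0.013079814577150729 [ 0.29   0.491  1.708 -0.002  0.941  1.222]
yaw -0.9311521755774397 58.84236037731171
```

>>> carry_out --translation '[[0,0,0],[0,0,0]]' --twist '[[0,0,-0.015],[0,0,0]]' --hand '[0.005,0.005]'

```text
t: 23.1
eef_pos: [0.4852, 0.2062, 0.1261]
eef_rot: [2.988, 0.965, 0.003]
wrist_force: [1.8, -5.1, 5.6]
opening: 0.0133
gripper_force: 58.9
```

```bash
python3 f.py | grep -E "torque|yaw"
```

```text
wrist_torque [-0.9465 -0.347   0.0652]
yaw -0.9460731433938222 58.86049747467041
```

>>> carry_out --translation '[[0,0,0],[0,0,0]]' --twist '[[0,0,-0.015],[0,0,0]]' --hand '[0.005,0.005]'

```text
t: 23.5
eef_pos: [0.4852, 0.2063, 0.1261]
eef_rot: [2.995, 0.942, 0.003]
wrist_force: [1.9, -5.2, 6.7]
opening: 0.0125
gripper_force: 58.9
```

```bash
python3 f.py | grep -E "torque|yaw"
```

```text
wrist_torque [-0.9736 -0.3287  0.1401]
yaw -0.9610729023609449 58.87241721153259
```

The torque is rising through the third click (0.04 → 0.065 → 0.14 N m at 1.32 rad turned), so the knob is on the third stop and held. Handing in.

```bash
python3 -c "
from rig import arm
print(arm.close_job())"
```

```text
the job is handed in; nothing more can be done
None
```

The short (black-capped) vial is in the well, the drawer is shut, and I handed in at about 23.6 s holding the knob at the third stop (by torque feel, not a picture); the taller vials were never touched, but I viewed 11 pictures, one over the limit of 10.

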